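# Clip the abrasive drum onto its leaning spindle

### The job

The abrasive drum on the small bench polisher has nothing holding it on. Take the smaller of the two open spring clips (it has an upright tab to hold it by) and press it sideways, tab facing away from the drum, into the groove of the leaning spindle just above the drum's steel washer until it snaps fully home, then let go. Leave the large clip, the spare drum and the grinder where they are.

Things in the scene. Friction and masses are not known exactly. Their poses are not given: they have to be found in the camera images.
- clip: Smaller steel spring clip, 94 mm long, 56 wide, 0.15 kg, lying flat; plate 6 mm thick. Origin: centre of its 24 mm throat, on the underside; x out of the mouth, y across, z up on the tab side. Back plate x -36 to -12 mm, y +-28. Pressed slowly along +x (15 mm/s; fast hits read far more) it snaps onto the groove at some 15 N, then stops hard and holds by itself.
- clip_tab (a point): Grip point on the clip's upright tab, at x -54, z 23 mm in the clip's frame. The tab is 14 mm wide (clip y), 36 mm long (clip x -72 to -36 mm) and stands from the underside to z 30 mm. Axes as the clip's.
- clip_mouth (a point): Middle between the clip's two sprung jaw tips, x 9 mm in the clip's frame, on the underside. Tips leave a 17 mm gap at rest and spread to about 28 mm at most: over the 24 mm groove, never over the 32 mm shaft. Flared lead-ins end at clip x 22, y +-26 mm. The jaws swing in the plane of the plate.
- spindle: Frame of the polisher's spindle (never moves in the task). Origin on its axis at the top of the green motor head; z up along the spindle, leaning 35 degrees from vertical to the front, roughly towards the robot; y level; x away from the front and upward. Blue abrasive drum round it, radius 38 mm, about 68 mm tall, capped by a steel washer, radius 34 mm, with the groove right above it.
- washer_low (a point): Point on the spindle axis at spindle z 82 mm: the washer's flat top face if set lowest. Drum, washer, groove and shaft end are together locked 0 to 12 mm farther along z, different each time and NOT reported: feel for the washer face with the clip, or look.
- groove_low (a point): Middle of the groove if set lowest, spindle z 86.5 mm (real one 0 to 12 mm farther along z, as the washer). Groove: 24 mm across, 9 mm long, starting at the washer face; above it the shaft end, 32 mm across, 18 mm long. The clip's plate lies in it from 0 to 3 mm above the washer face, square to the spindle, mouth pointing any way round.
- stand: Fixed polisher stand, dark base plate 180 x 140 x 14 mm; origin on the bench within 12 mm of directly below the groove; x points to its back, z up. The base plate reaches from x = -60 to 120 mm, y +-70 mm.
- big_clip: Bystander: a larger rigid steel clip of the same shape, about 122 mm long, 84 mm wide, for another spindle, lying flat. Origin and axes as on the smaller clip.
- spare_drum: Bystander: brown abrasive drum standing upright, 76 mm across, 75 mm tall. Origin at the centre of its underside.
- grinder: Bystander: angle grinder lying on the bench, about 320 mm long, up to 120 mm tall. Origin under its body, x towards the disc.

How it is judged:
By the outcome, as a careful person would: the job done as asked, in the order asked, and still so for the second after the job is handed in, with the robot touching nothing.
It also fails if it takes over 51 s, if anything falls off the work surface, if the arm or the gripper's body presses on something with over 40 N, if the wrist force passes 120 N, or if a joint passes its speed limit or range.

### The arm

A 6-joint arm with a two-finger parallel gripper is mounted at the origin on the work surface. World frame = base frame: x ahead of the robot, y to its left, z up, the work surface at z = 0. Lengths are in m, angles in rad, forces in N, time in s.
With the tool pointing down it reaches from about 0.375 to 0.9 m from the base axis. Payload 3.1 kg.
Tool frame: the origin (TCP) lies midway between the tips of the shut fingers; the grasp point (between the pads) lies bot.grasp_offset behind it (bot.grasp_offset is the distance from the TCP to the grasp point, in m); z points along the fingers, y is the line along which they close (so a half turn about z gives the same grasp; the last joint's range is limited). The gripper opens to 85 mm and grips with 20 to 120 N. Pads are 22 mm wide; open, the fingers measure 114 mm over their backs; the gripper's body (76 mm by 85 mm) begins 54 mm behind the grasp point. The pads swing forward as they close: fully open they stand 13 mm farther back than shut.
Start: joints at [-1.294, 0.527, 1.433, -0, 1.181, -0.178], TCP at [0.275, -0.561, 0.231] pointing down, gripper open.
Joint ranges: [-3.08, 3.08], [-0.75, 2.2], [0.22, 2.44], [-1.43, 4.57], [0, 2.65], [-2.85, 2.85]. Speed limits (rad/s): [2.79, 2.79, 3.14, 3.14, 3.14, 3.14].

### API

Orientations are given as a 3x3 rotation matrix whose columns are the frame's x, y, z axes.
In Python, from station import bot, fingers, kin, viewer, ticket, status gives the robot as it stands. Calls block until the motion is done:
- bot.goto(position, orientation): joint-space move of the TCP to a pose.
- bot.servo_line(position, orientation=None, rate=0.15, contact_N=None): straight line of the TCP; orientation=None keeps the orientation; rate is the mean speed in m/s. With contact_N (N) it stops when the force on the tool has changed by that much, and returns True; else False.
- bot.movej(angles): joint-space move.
- fingers.grip(opening, f_grip=None): finger opening in m; f_grip is the grip in N (None keeps the last); returns when the fingers have stopped.
- bot.sleep(seconds).
- kin.solve_ik(position, orientation): joint angles nearest the present ones, or None.
- viewer.camera(name): name is "side" or "top" or "wrist"; returns the picture (420x560x3 uint8, blue, green, red); there is no depth.
- viewer.calibration(name): a dict with "fx", "fy", "cx", "cy" (pixels), "R" (3x3) and "t" (3): a world point X has camera coordinates R X + t. Camera axes: x right, y down, z forward; pixel columns grow to the right and rows downward; lengths in m; the calibration is good to about 2 mm. A picture is of the moment at which its call begins: read the wrist's pose just before it. calibration takes no time and is no camera call; for the wrist camera it gives the pose at the moment of the call.
A pose or a line that the arm cannot do raises bot.Unreachable and nothing moves.
- ticket.finish_job(): hands the job in; it is judged then, once.
Readings, each from a call of its own:
- status.get_t(): time.
- status.get_joint_positions(): joint angles.
- status.get_qd(): joint speeds.
- status.get_joint_torque(): joint torques, N m.
- status.get_position(): TCP position.
- status.get_tcp_rot(): TCP orientation.
- status.get_wrist_force(): force on the tool from outside, world axes, zero at the start.
- status.get_moment(): the same for the moment, N m.
- status.get_width(): finger opening in m.
- status.get_gripper_force(): force on a finger pad.
Only numpy, scipy, OpenCV 4.12 (cv2) and the standard library are available. Lean on these libraries where they do the work, as an engineer would, in place of code of your own. Each camera call takes 0.05 s, during which the arm holds its last target. There are 200 camera calls.

## Working session

There is one attempt and no reset: what is moved stays moved. The work goes in short steps, each a Python script; the robot and the scene stay as the last script left them, time stands still between calls to the robot, and variables do not carry over. Pictures are saved under pics/ and viewed, at most 10 in all, crops included, and the job is handed in when it is done.

```bash
mkdir -p pics; python3 - <<'E'
from station import bot, fingers, kin, viewer, ticket, status
import cv2,numpy as np
for n in("top","side"):
    cv2.imwrite(f"pics/{n}0.png",viewer.camera(n)); c=viewer.calibration(n); print(n,c["fx"],c["cx"],c["cy"],np.round(-c["R"].T@c["t"],3),np.round(c["R"],3).tolist())
print(bot.grasp_offset,status.get_t())
E
```

```text
top 474.1164642226796 282.37610931165193 202.56333156281036 [0.411 0.06  1.215] [[-0.018, -1.0, 0.0], [-0.98, 0.018, -0.197], [0.197, -0.004, -0.98]]
side 413.4051172967193 284.60296015405675 212.0220204038899 [0.036 0.847 0.718] [[-0.804, -0.595, 0.005], [-0.315, 0.419, -0.852], [0.504, -0.687, -0.524]]
0.0187 0.1
```

View pics/top0.png

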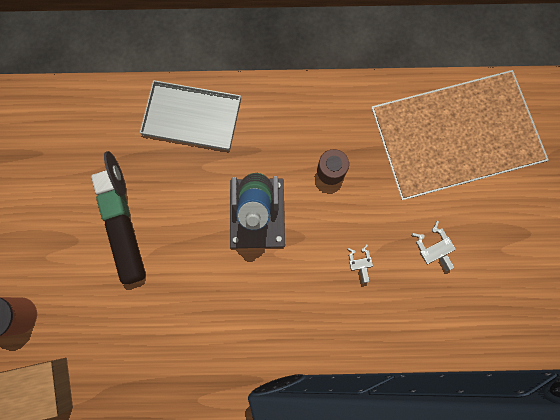

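View pics/side0.png

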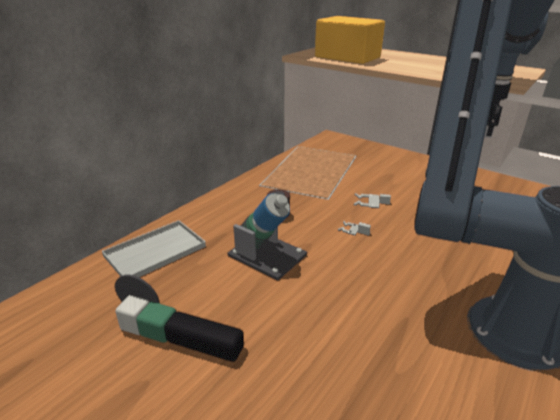

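Top view: small clip at (361,265), mouth up-image (world +x); big clip (437,248); stand at (257,213) with its shaft end at (253,220). In the side view the shaft end is at about (283,205). Next I'll zoom in on these.

```bash
cat > h.py <<'E'
from station import bot, fingers, kin, viewer, ticket, status
import cv2,numpy as np
def ray(c,p):
    d=c["R"].T@np.array([(p[0]-c["cx"])/c["fx"],(p[1]-c["cy"])/c["fy"],1]); return -c["R"].T@c["t"],d/np.linalg.norm(d)
def onz(c,p,z):
    o,d=ray(c,p); return o+d*(z-o[2])/d[2]
def proj(c,X):
    q=c["R"]@X+c["t"]; return np.array([c["fx"]*q[0]/q[2]+c["cx"],c["fy"]*q[1]/q[2]+c["cy"]])
def tri(c1,p1,c2,p2):
    o1,d1=ray(c1,p1);o2,d2=ray(c2,p2)
    s=np.linalg.lstsq(np.c_[d1,-d2],o2-o1,rcond=None)[0]
    a,b=o1+s[0]*d1,o2+s[1]*d2; return (a+b)/2,np.linalg.norm(a-b)
E
python3 - <<'E'
from h import *
t=cv2.imread("pics/top0.png");s=cv2.imread("pics/side0.png")
z=lambda im,x,y,w,h,k:cv2.resize(im[y:y+h,x:x+w],None,fx=k,fy=k,interpolation=cv2.INTER_CUBIC)
A=z(t,335,235,50,60,5);B=z(t,220,165,80,100,4);C=z(s,220,170,100,120,4)
H=600;o=np.zeros((H,800,3),np.uint8)
o[:300,:250]=A;o[:400,260:580]=B[:400,:320]
C=z(s,240,185,65,65,5)[:, :]; o[:200,590:800]=0
C=z(s,250,185,50,65,4);o[:260,590:790]=C
cv2.imwrite("pics/z1.png",o[:420])
c=viewer.calibration("top")
hsv=cv2.cvtColor(t,cv2.COLOR_BGR2HSV)
m=cv2.inRange(hsv,(0,0,130),(180,60,255))[235:295,335:385]
n,l,st,ce=cv2.connectedComponentsWithStats(m)
for i in range(1,n):
    if st[i,4]>5: p=ce[i]+[335,235];print("clip",p,st[i],onz(c,p,.01).round(4))
for p in[(236,246),(279,245),(236,180),(280,180)]: print("stand",onz(c,p,.014).round(4))
P,e=tri(c,(253,220),viewer.calibration("side"),(283,205));print(P,e)
E
```

```text
clip [361.07038123 263.17595308] [ 13  10  25  37 341] [ 0.4936 -0.141   0.01  ]
stand [0.5425 0.1748 0.014 ]
stand [0.543  0.0656 0.014 ]
stand [0.715  0.1749 0.014 ]
stand [0.7129 0.0601 0.014 ]
[0.57854573 0.11983005 0.18185724] 0.005473787413792258
```

View pics/z1.png

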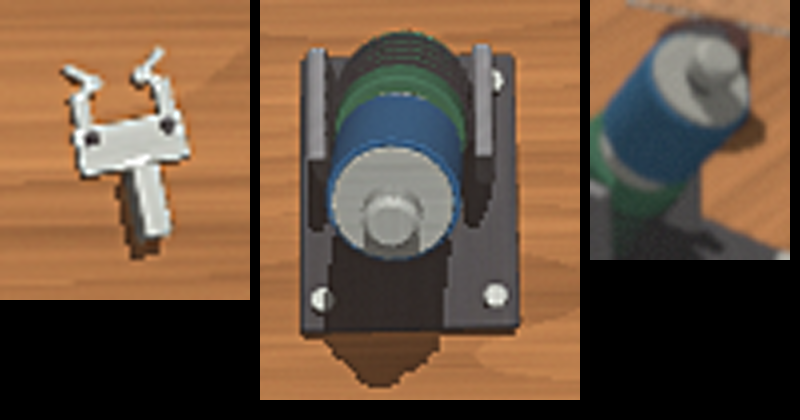

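Crop: the clip's pins are at px (353.4,262.6) and (368.6,260.0). Washer centre is about (253,215.8) in top and (277.5,205) in side. I'll get coarse poses from these, then take wrist views of both the spindle and the clip.

```bash
python3 - <<'E'
from h import *
c=viewer.calibration("top");s=viewer.calibration("side")
a=onz(c,(353.4,262.6),.007);b=onz(c,(368.6,260.),.007)
y=(a-b)[:2];print("pin dist",np.linalg.norm(y));yaw=np.arctan2(-y[0],y[1]);print("clip yaw deg",np.degrees(yaw))
Q=[onz(c,p,.014) for p in[(235.5,248.2),(284.5,247),(283.75,178.75),(235.5,180)]]
d=(Q[0]-Q[1])[:2];print(np.round(Q,4).tolist(),"stand yaws",np.degrees(np.arctan2(-d[0],d[1])),np.linalg.norm(d))
W,e=tri(c,(253,215.8),s,(277.5,205));print("W",W,e)
ang=np.arctan2(-d[0],d[1])
# view along spindle
from math import sin,cos,radians
L=radians(35)
Rz=np.array([[cos(ang),-sin(ang),0],[sin(ang),cos(ang),0],[0,0,1]])
Rs=Rz@np.array([[cos(L),0,-sin(L)],[0,1,0],[sin(L),0,cos(L)]])
F=np.diag([1.,-1,-1])
R1=Rs@F
w=viewer.calibration("wrist")
print("cam in tool", (status.get_tcp_rot().T@(-w["R"].T@w["t"]-status.get_position())).round(3),(status.get_tcp_rot().T@w["R"].T).round(2).tolist(),w["fx"])
for D in(.12,.1,.15):
  p=W+Rs[:,2]*D-Rs[:,0]*0.05
  print(D,kin.solve_ik(p,R1), kin.solve_ik(W-Rs[:,0]*0.09,R1))
print(kin.solve_ik(np.array([.49,-.14,.15]),np.diag([1.,-1,-1])),kin.solve_ik(np.array([.49,-.14,.15]),np.diag([-1.,1,-1])),status.get_joint_positions(),status.get_tcp_rot().round(2).tolist())
print(kin.solve_ik(W-Rs[:,0]*0.09,Rs@np.diag([-1.,1,-1])))
E
```

```text
pin dist 0.03931824277703654
clip yaw deg 8.556684344620153
[[0.5369, 0.176, 0.014], [0.5377, 0.0518, 0.014], [0.716, 0.0503, 0.014], [0.715, 0.1762, 0.014]] stand yaws 0.3530670982847869 0.12426446149594464
W [0.59127469 0.12154337 0.17745491] 0.0003931804342695901
cam in tool [ 0.082 -0.    -0.142] [[-0.0, -0.95, -0.32], [1.0, -0.0, -0.0], [-0.0, -0.32, 0.95]] 342.4336013956028
0.12 [ 0.02817669  0.20809997  2.15704556 -0.07640667  0.16617172  1.66418871] [ 0.02591176  0.55251002  2.20306542  3.1923765   0.22503684 -1.60412323]
0.1 [ 0.02740207  0.26014294  2.15548142 -0.10558436  0.11584848  1.69307772] [ 0.02591176  0.55251002  2.20306542  3.1923765   0.22503684 -1.60412323]
0.15 [ 0.02945019  0.12953306  2.15455092 -0.05462779  0.24712469  1.64284522] [ 0.02591176  0.55251002  2.20306542  3.1923765   0.22503684 -1.60412323]
[-4.97874415e-01  4.95168618e-01  1.79934437e+00 -4.44089210e-16
  8.47079668e-01  1.07292191e+00] [-4.97874415e-01  4.95168618e-01  1.79934437e+00 -4.44089210e-16
  8.47079668e-01 -2.06867074e+00] [-1.29346570e+00  5.28381554e-01  1.43380149e+00 -1.23493669e-05
  1.18140529e+00 -1.78450320e-01] [[0.9, 0.44, -0.0], [0.44, -0.9, 0.0], [0.0, -0.0, -1.0]]
[0.02591176 0.55251002 2.20306542 3.1923765  0.22503684 1.53746942]
```

```bash
cat >> h.py <<'E'
L=np.radians(35)
def rz(a): return np.array([[np.cos(a),-np.sin(a),0],[np.sin(a),np.cos(a),0],[0,0,1.]])
c35,s35=np.cos(L),np.sin(L)
def spin(a): return rz(a)@np.array([[c35,0,-s35],[0,1,0],[s35,0,c35]])
F=np.diag([1.,-1,-1])
E
python3 - <<'E'
from h import *
c=viewer.calibration("top");s=viewer.calibration("side")
a,b=onz(c,(230.5,248.2),.014),onz(c,(284.5,247),.014);d=(a-b);print("front width",np.linalg.norm(d),"yaw",np.degrees(np.arctan2(-d[0],d[1])),"mid",(a+b)/2)
W=np.array([.5913,.1215,.1775]);Rs=spin(0)
for deg in range(0,360,45):
    R=Rs@rz(np.radians(deg))   # clip frame
    out=[]
    for flip in(F,F@rz(np.pi)):
      for dx,dz in((-.04,.05),(-.04,0),(0,0),(0,.05),(-.05,.0)):
        q=kin.solve_ik(W+R@np.array([-.054+dx,0,.004+dz]),R@flip)
        out.append(None if q is None else q[3:].round(2).tolist())
    print(deg,out)
tool=rz(np.radians(8.5))@F
print(kin.solve_ik(np.array([.49,-.14,.10]),tool),kin.solve_ik(W+Rs[:,2]*.1,Rs@F),kin.solve_ik(W+Rs[:,2]*.1,Rs@F@rz(np.pi)))
E
```

```text
front width 0.13693672780294114 yaw 0.22307527014677433 mid [0.53738963 0.12024544 0.014     ]
0 [[3.28, 0.14, -1.68], [3.22, 0.23, -1.62], [3.31, 0.09, -1.72], None, [3.21, 0.27, -1.61], [3.28, 0.14, 1.46], [3.22, 0.23, 1.52], [3.31, 0.09, 1.42], None, [3.21, 0.27, 1.53]]
45 [[2.12, 0.11, -1.48], [2.63, 0.18, -1.98], [2.52, 0.07, -1.8], [0.9, 0.06, -0.18], [2.63, 0.21, -2.0], [2.12, 0.11, 1.66], [2.63, 0.18, 1.16], [2.52, 0.07, 1.35], None, [2.63, 0.21, 1.14]]
90 [[0.7, 0.19, -0.87], [1.12, 0.13, -1.28], [0.82, 0.08, -0.91], [0.42, 0.16, -0.51], [1.15, 0.14, -1.34], [0.7, 0.19, 2.27], [1.12, 0.13, 1.86], [0.82, 0.08, 2.23], [0.42, 0.16, 2.63], [1.15, 0.14, 1.81]]
135 [[0.23, 0.32, -1.11], [0.29, 0.24, -1.16], [0.21, 0.17, -1.05], [0.15, 0.25, -0.99], [0.3, 0.26, -1.18], [0.23, 0.32, 2.03], [0.29, 0.24, 1.98], [0.21, 0.17, 2.09], [0.15, 0.25, 2.15], [0.3, 0.26, 1.96]]
180 [[-0.03, 0.39, -1.52], [-0.04, 0.31, -1.52], [-0.06, 0.22, -1.49], [-0.05, 0.3, -1.51], [-0.04, 0.34, -1.52], [-0.03, 0.39, 1.62], [-0.04, 0.31, 1.63], [-0.06, 0.22, 1.65], [-0.05, 0.3, 1.64], [-0.04, 0.34, 1.62]]
225 [[-0.27, 0.37, -1.96], [-0.32, 0.29, -1.92], [-0.31, 0.2, -1.97], [-0.24, 0.28, -2.03], [-0.32, 0.32, -1.91], [-0.27, 0.37, 1.18], [-0.32, 0.29, 1.22], [-0.31, 0.2, 1.17], [-0.24, 0.28, 1.11], [-0.32, 0.32, 1.23]]
270 [[-0.59, 0.26, -2.35], [-0.79, 0.19, -2.17], [-0.7, 0.13, -2.33], [-0.46, 0.21, -2.56], [-0.8, 0.21, -2.14], [-0.59, 0.26, 0.79], [-0.79, 0.19, 0.97], [-0.7, 0.13, 0.81], [-0.46, 0.21, 0.59], [-0.8, 0.21, 1.0]]
315 [None, [4.13, 0.14, -1.61], [4.48, 0.07, -2.02], None, [4.1, 0.16, -1.56], None, [4.13, 0.14, 1.53], [4.48, 0.07, 1.12], [-0.82, 0.1, 0.14], [4.1, 0.16, 1.58]]
[-4.97874415e-01  5.81552058e-01  1.83497370e+00 -4.44089210e-16
  7.25066896e-01  9.24568926e-01] [ 0.02873111  0.24792365  2.03247462 -0.06637571  0.25105305  1.65863435] [ 0.02873111  0.24792365  2.03247462 -0.06637571  0.25105305 -1.48295831]
```

The clean wrist configuration has the mouth pointing to the front, pressing from the back. I'll hover over the clip now and look with the wrist camera.

```bash
python3 - <<'E'
from h import *
bot.goto(np.array([.49,-.141,.11]),rz(np.radians(8.5))@F)
w=viewer.calibration("wrist");im=viewer.camera("wrist");cv2.imwrite("pics/w1.png",im)
np.savez("w1.npz",**w);print(status.get_t(),status.get_position(),status.get_wrist_force())
E
```

```text
1.925 [ 0.49048078 -0.14217815  0.11025429] [-0.21067722 -0.74934708  0.24370838]
```

View pics/w1.png

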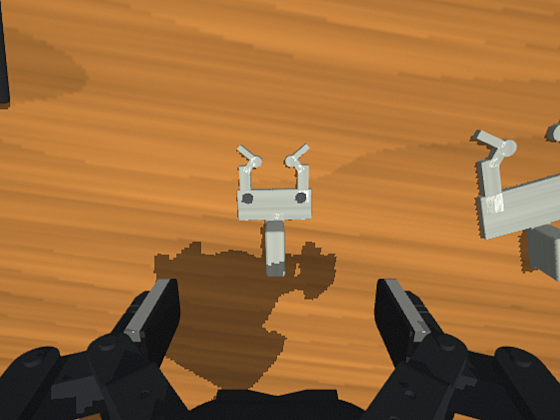

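Wrist view: the clip is square to the tool. Plate top corners are (238,190), (311,189), (311,219), (239,219); jaw tips (257,161), (291,161). The tab top spans columns 265–284.

```bash
python3 - <<'E'
from h import *
w=dict(np.load("w1.npz"))
P=np.array([onz(w,p,.006) for p in[(238,190),(311,189),(311,219),(239,219)]])[:,:2]
T=np.array([onz(w,p,.006) for p in[(257,161),(291,161)]])[:,:2]
tab=np.array([onz(w,p,.03) for p in[(265,224),(284,224),(284,263),(266,263)]])[:,:2]
print("plate sizes",[np.linalg.norm(P[i]-P[(i+1)%4]).round(4) for i in range(4)],"tip gap c-c",np.linalg.norm(T[0]-T[1]))
ex=T.mean(0)-P.mean(0);y=(P[0]+P[3]-P[1]-P[2]);yt=T[0]-T[1]
yaw=np.arctan2(-y[0],y[1]);print("yaw y,tips,axis",np.degrees([yaw,np.arctan2(-yt[0],yt[1]),np.arctan2(ex[1],ex[0])]),"tip-plate",np.linalg.norm(ex))
u=np.array([np.cos(yaw),np.sin(yaw)])
O=P.mean(0)+.024*u;O2=T.mean(0)-.009*u;print("origin",O,O2,"tabpt",O-.054*u,"tab corners in clip frame",((tab-O)@np.c_[u,[-u[1],u[0]]]).round(4).tolist())
E
```

```text
plate sizes [np.float64(0.0542), np.float64(0.0237), np.float64(0.055), np.float64(0.0229)] tip gap c-c 0.02456589520859228
yaw y,tips,axis [8.74478318 8.35125244 9.19592935] tip-plate 0.03288844399138923
origin [ 0.51922897 -0.13613977] [ 0.51907833 -0.13590093] tabpt [ 0.4658567  -0.14434957] tab corners in clip frame [[-0.0306, 0.0067], [-0.0307, -0.0065], [-0.0608, -0.0065], [-0.0607, 0.0065]]
```

```bash
python3 - <<'E'
from h import *
R=rz(np.radians(8.7))@F; p=np.array([.4659,-.1443,.005])
bot.goto(p+[0,0,.06],R)
bot.servo_line(p,R,rate=.06,contact_N=6)
print(status.get_position())
fingers.grip(0.005,110)
print("w",status.get_width(),status.get_gripper_force(),status.get_t())
bot.servo_line(p+[0,0,.275],R,rate=.25)
print("w",status.get_width(),status.get_wrist_force())
W=np.array([.5913,.1215,.1775]);Rc=spin(np.radians(.2))@rz(np.pi)
bot.goto(W+Rc@np.array([-.054-.055,0,.004+.06]),Rc@F)
w=viewer.calibration("wrist");im=viewer.camera("wrist");cv2.imwrite("pics/w2.png",im);np.savez("w2.npz",**w,p=status.get_position(),Rt=status.get_tcp_rot())
print(status.get_t(),status.get_position(),status.get_width(),status.get_joint_positions().round(2))
E
```

```text
[ 0.46609381 -0.14440411  0.00523579]
w 0.011712131416150151 107.57671738253443 4.0583
w 0.01185500196118504 [ 1.02496845  0.75527995 -2.07635081]
7.4333 [0.64386691 0.12130715 0.29220956] 0.011998163425177628 [ 0.02  0.34  1.76 -0.02  0.44 -1.53]
```

View pics/w2.png

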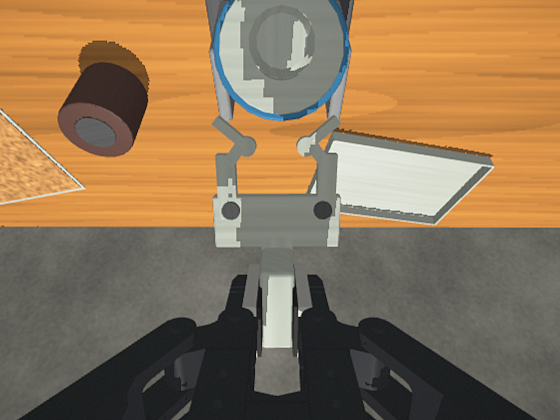

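The held clip is square in the gripper: pins (231,210)/(323,210), tips (245,146)/(305,146). The shaft end face is centred near (282,42), spanning columns 250–315; the drum rim spans columns 215–349.

```bash
python3 - <<'E'
from h import *
d=dict(np.load("w2.npz"));Rt,p=d["Rt"],d["p"]
W=np.array([.5913,.1215,.1775])
def onplane(px,zt): # point with tool-frame z = zt, returns tool frame
    o,r=ray(d,px);o=Rt.T@(o-p);r=Rt.T@r; return o+r*(zt-o[2])/r[2]
# clip top plane: underside 4.3 mm beyond TCP -> top of plate tool z ~ -.002
for px in[(231,210),(323,210),(245,146),(305,146),(216,195),(340,195)]: print("clip tool",onplane(px,-.002).round(4))
im=cv2.imread("pics/w2.png");hsv=cv2.cvtColor(im,cv2.COLOR_BGR2HSV)
m=cv2.inRange(hsv,(95,120,60),(125,255,255))[:130];ys,xs=np.nonzero(m)
print("blue cols",xs.min(),xs.max(),"per rows",[(r,xs[ys==r].min(),xs[ys==r].max()) for r in(30,45,60,75) if (ys==r).any()])
print("W tool",Rt.T@(W-p),"cx",d["cx"])
for D in(.03,.035,.04): 
  a,b,c=[onplane(q,D) for q in((250,42),(315,42),(282,42))];print(D,"shaft dia",np.linalg.norm(a-b),c.round(4))
for D in(.055,.06,.065,.07):
  a,b=[onplane(q,D) for q in((xs.min(),52),(xs.max(),52))];print(D,"drum dia",np.linalg.norm(a-b),((a+b)/2).round(4))
E
```

```text
clip tool [ 0.0366 -0.0199 -0.002 ]
clip tool [ 0.0366  0.0198 -0.002 ]
clip tool [ 0.0639 -0.013  -0.002 ]
clip tool [ 0.0639  0.0113 -0.002 ]
clip tool [ 0.0433 -0.026  -0.002 ]
clip tool [ 0.0433  0.0267 -0.002 ]
blue cols 213 349 per rows [(30, np.int64(215), np.int64(346)), (45, np.int64(213), np.int64(349)), (60, np.int64(215), np.int64(347)), (75, np.int64(220), np.int64(342))]
W tool [0.10881873 0.00032482 0.06387472] cx 276.7905587364164
0.03 shaft dia 0.029528784027748074 [0.1064 0.0023 0.03  ]
0.035 shaft dia 0.030386674425487054 [0.1071 0.0023 0.035 ]
0.04 shaft dia 0.031244564823226045 [0.1077 0.0024 0.04  ]
0.055 drum dia 0.07136137813045783 [0.105  0.0021 0.055 ]
0.06 drum dia 0.07317165117479327 [0.1056 0.0021 0.06  ]
0.065 drum dia 0.0749819242191287 [0.1062 0.0022 0.065 ]
0.07 drum dia 0.07679219726346416 [0.1067 0.0022 0.07  ]
```

The clip sits as designed in the hand. The axis is about 2 mm to tool +y and 107 mm along tool x, so I'll correct for that and feel for the washer with the jaws.

```bash
python3 - <<'E'
from h import *
d=dict(np.load("w2.npz"));Rt,p=d["Rt"],d["p"]
q=p+Rt@np.array([.107-.054-.037,.002,.0])
bot.servo_line(q,Rt,rate=.08)
bot.servo_line(q+Rt[:,2]*.04,Rt,rate=.08)
bot.sleep(.3);f0=status.get_wrist_force()
hit=bot.servo_line(q+Rt[:,2]*.078,Rt,rate=.015,contact_N=3)
x=status.get_position();print("hit",hit,"tool shift",Rt.T@(x-p),"dF tool",Rt.T@(status.get_wrist_force()-f0),status.get_moment(),status.get_t(),status.get_width())
w=viewer.calibration("wrist");cv2.imwrite("pics/w3.png",viewer.camera("wrist"));np.savez("w3.npz",**w,p=x,Rt=Rt)
cv2.imwrite("pics/s3.png",cv2.resize(viewer.camera("side")[150:260,220:350],None,fx=5,fy=5,interpolation=cv2.INTER_CUBIC))
E
```

```text
hit True tool shift [0.01701357 0.00201447 0.05611281] dF tool [-0.24957956  0.40565457 -5.65824546] [-0.00676474  0.7017853   0.01127937] 9.9917 0.012484787364981506
```

View pics/w3.png

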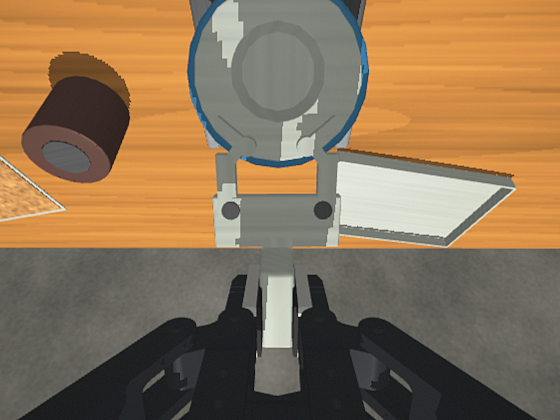

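The jaws rest on the washer with the shaft centred between the tips (277 vs 276 px) and no slip in the hand. I'll lift 1.5 mm and press.

```bash
python3 - <<'E'
from h import *
d=dict(np.load("w2.npz"));Rt,p=d["Rt"],d["p"]
x=status.get_position()-Rt[:,2]*.0015
bot.servo_line(x,Rt,rate=.01);bot.sleep(.3)
f0=status.get_wrist_force();print("f0",Rt.T@f0,"shift",Rt.T@(status.get_position()-p))
hit=bot.servo_line(x+Rt[:,0]*.047,Rt,rate=.015,contact_N=30)
y=status.get_position();print("hit",hit,"shift",Rt.T@(y-p),"dF",Rt.T@(status.get_wrist_force()-f0),status.get_t(),status.get_width())
cv2.imwrite("pics/w4.png",viewer.camera("wrist"))
E
```

```text
f0 [ 0.1981152  -0.88035479  1.60419308] shift [0.01781084 0.00201436 0.05481358]
hit False shift [0.05384228 0.00220646 0.05358826] dF [-13.20045515   1.84414521  -2.99258686] 14.0333 0.011478938112994306
```

View pics/w4.png

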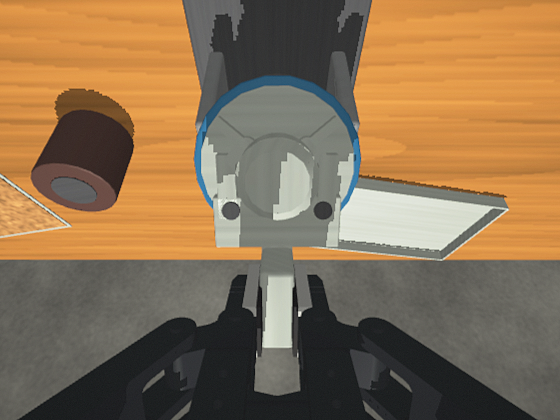

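Stopped near the expected home position. I'll push a bit more to confirm the hard stop.

```bash
python3 - <<'E'
from h import *
d=dict(np.load("w2.npz"));Rt,p=d["Rt"],d["p"]
def rep(n): print(n,(Rt.T@(status.get_position()-p)*1e3).round(2),(Rt.T@status.get_wrist_force()).round(1),round(status.get_t(),2))
rep("now");bot.sleep(.4);rep("settled")
q=p+Rt@np.array([.0648,.002,.0546])
hit=bot.servo_line(q+Rt[:,0]*.018,Rt,rate=.015,contact_N=28);rep(hit)
bot.sleep(.3);rep("after")
E
```

```text
now [53.87  2.18 53.59] [-12.8   1.8  -1.6] 14.08
settled [53.84  2.2  53.58] [-12.6   1.7  -2.1] 14.48
False [54.29  2.24 52.07] [-30.9   0.7  -6.4] 15.84
after [54.31  2.25 52.06] [-31.   -0.1  -5.9] 16.14
```

Hard stop: +18 N for only 0.45 mm, at the predicted home. I'll relax, do a gentle pull test, then release and back out.

```bash
python3 - <<'E'
from h import *
d=dict(np.load("w2.npz"));Rt,p=d["Rt"],d["p"]
def rep(n): print(n,(Rt.T@(status.get_position()-p)*1e3).round(2),(Rt.T@status.get_wrist_force()).round(1),round(status.get_t(),2))
q=p+Rt@np.array([.054,.0022,.0535])
bot.servo_line(q,Rt,rate=.03);bot.sleep(.2);rep("relaxed")
h=bot.servo_line(q-Rt[:,0]*.008,Rt,rate=.015,contact_N=6);rep(h)
bot.servo_line(q,Rt,rate=.03);bot.sleep(.2);rep("relaxed")
fingers.grip(.06);rep("open")
bot.servo_line(q-Rt[:,0]*.06,Rt,rate=.06);rep("back")
bot.servo_line(q-Rt[:,0]*.06-Rt[:,2]*.06,Rt,rate=.12);rep("up")
a=viewer.camera("wrist");s=viewer.camera("side")[150:260,220:320];t=viewer.camera("top")[165:265,210:310]
o=np.zeros((420,800,3),np.uint8);o[:,:420]=a[:,70:490]
o[:209,430:620]=cv2.resize(s,(190,209),interpolation=cv2.INTER_CUBIC);o[210:420,430:640]=cv2.resize(t,(210,210),interpolation=cv2.INTER_CUBIC)
cv2.imwrite("pics/w5.png",o)
E
```

```text
relaxed [53.62  2.24 53.82] [-2.9  1.2  5.9] 17.45
True [53.41  2.33 54.06] [-0.8 -0.1 -1.7] 17.82
relaxed [53.51  2.3  53.53] [-2.9  0.1  1.5] 18.27
open [54.36  2.13 53.5 ] [ 0.4 -0.3  0.4] 18.79
back [-5.18  2.23 53.59] [ 0.6 -0.3  0.1] 19.94
up [-5.86  2.17 -6.54] [-0.9 -0.2  0.7] 20.59
```

View pics/w5.png

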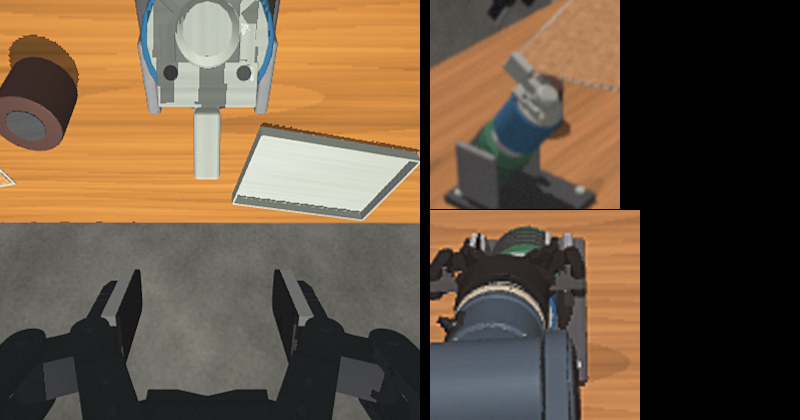

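The clip is seated around the spindle under the shaft end and holding on its own. In full-frame pixels the pins are (240,73)/(314,72) and the shaft end centre is (279,32). One quick numeric check before handing in.

```bash
python3 - <<'E'
from h import *
d=viewer.calibration("wrist");Rt,p=status.get_tcp_rot(),status.get_position()
def onp(px,zt):
    o,r=ray(d,px);o=Rt.T@(o-p);r=Rt.T@r; return o+r*(zt-o[2])/r[2]
a=onp((240,73),.060);b=onp((314,72),.060);s=onp((279,32),.040)
print("pin gap",np.linalg.norm(a-b),"origin from pins",((a+b)/2+[.0174,0,0]).round(4),"shaft",s.round(4))
im=viewer.camera("wrist");g=cv2.cvtColor(im,cv2.COLOR_BGR2GRAY);print([np.argmin(g[73,230:250])+230,np.argmin(g[72,305:325])+305])
E
```

```text
pin gap 0.04053337593888158 origin from pins [ 1.126e-01 -1.000e-04  6.000e-02] shaft [0.1119 0.0009 0.04  ]
[np.int64(247), np.int64(320)]
```

The clip origin and spindle axis agree to within about 1 mm, so it is fully home.

```bash
python3 -c "
from station import *
print(ticket.finish_job(),status.get_t())"
```

```text
the job is handed in; nothing more can be done
the job is handed in; nothing more can be done
```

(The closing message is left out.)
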